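# Seat a new brake pad in its caliper bracket and lock it

### The job

Fit the new brake pad (black, with a bright shim on its back) into the brake caliper bracket, lining down as it lies: slide its two ears down the slots and past the spring clips until the pad sits flat and fully home in the bracket. Then swing the yellow keeper arm over the pad as far as it goes and let go. Leave the rusty worn pad lying where it is.

Things in the scene. Friction and masses are not known exactly. Their poses are not given: they have to be found in the camera images.
- bracket: Dark cast brake caliper bracket, fixed to the bench. Origin: centre of its underside. z up, y along its length (186 mm), x across (64 mm). Base plate 10 mm thick; at its y ends stand two slotted towers, 52 mm high, 40 mm wide in x, inner faces at y = +-50 mm; between them all is open above the base plate.
- seat (a point): Where the new pad's centre lies when it is fully home: on the bracket's z axis, 26 mm above the bench; same axes as the bracket. The pad's length then lies along y (either way round), its underside is 18 mm and its top 34 mm above the bench, its ears rest on the slot floors at 28 mm.
- slot_left (a point): Top centre of the slot in the +y tower (y = 60 mm, 52 mm up; the -y one mirrors it). Slot 21 mm wide in x, the top 6 mm flaring to 29 mm, open towards the middle. In its end a bent steel spring clip: lead-in from y = 64 mm at 51 mm height to a nose at y = 58 mm, 37.5 mm up, which gives outward and snaps back over the ear. A pad resting on the clips needs 5 to 20 N downward to go home.
- new_pad_centre (a point): Centre (8 mm up) of the new brake pad: loose, 0.25 kg, lying flat, lining down. z up, y along its length; same after half a turn. Black backing plate 6 mm thick, 44 mm in x, 93 mm in y, bright shim on top; ears 18 mm wide in x reach to y = +-60 mm. Under it grey lining 40 x 80 x 10 mm; total height 16 mm, plate edges 10 to 16 mm above the underside. Grasp across x (44 mm).
- worn_pad_centre (a point): Centre (4.5 mm up) of the worn brake pad: same outline, but rust brown, no shim, only 9 mm high. To be left alone. The two pads may lie in either place.
- keeper_knob (a point): Mid-height of the keeper arm's knob: upright black cylinder, 16 mm diameter, 34 mm tall, top 95 mm above the bench, on the end of a level yellow arm (16 mm wide, 54 to 61 mm up). A 13 mm wide rubber foot under it reaches down to 36 mm: it passes 2 mm over a pad that is home and strikes one that is not.
- keeper (a joint): Angle of the keeper arm, rad. 0: arm points along the bracket's +x, open; grows anticlockwise seen from above to a stop at 1.571, arm along +y, knob over the pad. Pivot at x = 0, y = -75 mm of the bracket; knob at x = 70 cos(q), y = -75 + 70 sin(q) mm. Stays where left; under 2 N at the knob moves it.
- cabinet_top (a point): Centre of the top of the grey-blue parts cabinet that stands between the pads and the bracket: fixed, 200 mm high, its drawer front (with 13 mm grips) at x = 0.45 m, its sides at y = -0.19 and 0.11 m; a roll of tape on it reaches 225 mm above the bench. Carry the pad over or in front of it.

How it is judged:
On the way:
1. the new pad is fully home in the bracket, the keeper arm still open (z of new_pad_centre in the frame of bracket between 0.0238 and 0.0278 m and x of new_pad_centre in the frame of bracket between -0.003 and 0.003 m and y of new_pad_centre in the frame of bracket between -0.003 and 0.003 m and angle between the z axis of new_pad_centre and the z axis of bracket, either way round below 0.05 rad and angle between the y axis of new_pad_centre and the y axis of bracket, either way round below 0.15 rad and value of joint keeper below 1.3 rad), for 0.2 s.
At the end, for the whole second after the job is handed in: The new pad sits lining down on the bracket's ledges: centre within 2 mm of seated height and 3 mm of the axis, tilt under 0.05 rad, long axis within 0.15 rad of the bracket's; keeper arm swung shut (over 1.45 rad) and at rest; worn pad within 30 mm of where it was (z of new_pad_centre in the frame of bracket between 0.0238 and 0.0278 m and x of new_pad_centre in the frame of bracket between -0.003 and 0.003 m and y of new_pad_centre in the frame of bracket between -0.003 and 0.003 m and angle between the z axis of new_pad_centre and the z axis of bracket, either way round below 0.05 rad and angle between the y axis of new_pad_centre and the y axis of bracket, either way round below 0.15 rad and value of joint keeper above 1.45 rad and velocity of joint keeper below 0.1 rad/s and distance of worn_pad_centre from where it was at the start of the episode below 0.03 m); the robot touches nothing.
It fails at once if the worn pad is moved more than 30 mm (distance of worn_pad_centre from where it was at the start of the episode above 0.03 m).
It also fails if it takes over 67 s, if anything falls off the work surface, if the arm or the gripper's body presses on something with over 40 N, if the wrist force passes 120 N, or if a joint passes its speed limit or range.

### The arm

A 7-joint arm with a two-finger parallel gripper is mounted at the origin on the work surface; the furniture and walls round the work are solid. World frame = base frame: x ahead of the robot, y to its left, z up, the work surface at z = 0. Lengths are in m, angles in rad, forces in N, time in s.
With the tool pointing down it reaches from about 0.4 to 0.85 m from the base axis. Payload 10.4 kg.
Tool frame: the origin (TCP) lies at the very end of the fingers, on their centre line; the grasp point (between the pads) lies 19 mm behind it; x points along the fingers, z is the direction in which the jaws open and shut, and the axes are right-handed (so a half turn about x gives the same grasp; the last joint's range is limited). The gripper opens to 85 mm and grips with 20 to 120 N. Pads are 22 mm wide; open, the fingers measure 114 mm over their backs; the gripper's body (76 mm by 85 mm) begins 54 mm behind the grasp point. The pads swing forward as they close: fully open they stand 13 mm farther back than shut.
Start: joints at [-1.266, 0.332, -0.065, 1.46, 0.022, 1.35, -0.088], TCP at [0.201, 0.592, 0.191] pointing down, gripper open.
Joint ranges: [-2.6, 2.6], [-0.5, 2.12], [-1.47, 1.34], [0.16, 2.42], [-1.27, 4.41], [0.06, 2.06], [-2.6, 2.6]. Speed limits (rad/s): [2.22, 2.22, 2.79, 2.79, 3.14, 3.14, 3.14].

### API

Orientations are given as a unit quaternion [x, y, z, w].
In Python, from workcell import get_obs, camera, camera_info, hand_in gives the robot as it stands.
- The arm moves only by the tool move_arm, never from a script. Its argument "motion" is text: rows parted by semicolons, each of 4 numbers parted by spaces: the shift along the world's x, y, z in m, then the turn about the world's z in rad. In form: tx ty tz spin; .... A call has 1 to 10 rows; each row is the pose to reach, as a shift and turn from the pose commanded when the call began; what a row does not reach only later rows make up. A row lasts 1/8 s, in which the tool goes at most 62.5 mm and 10.7 degrees, less where a joint would pass 70% of its speed; a pose out of reach is approached as far as the arm can. A call with a gripper value outside its range is refused whole. "grip" is the opening, from 0 (shut) to 1 (fully open), set as the call begins (left out, the last holds). The fingers move at their own pace and stop on an object; "force" is the grip in N (left out, the last holds). Time passes only in rows, so rows that repeat a pose let the fingers close. It gives the time, the measured TCP pose, the force and the opening at its end, in the units of the state.
- get_obs(): the state, without advancing time (a new reading comes with each control period).
- camera(name): name is "side" or "top" or "wrist"; returns (picture, depth): 480x640x3 uint8, red, green, blue; 480x640 float32, m along the optical axis (not along the pixel's ray), 0 where there is no reading.
- camera_info(name): a dict with "camera_matrix" (3x3 intrinsics, pixels), "k1" (the pictures are not rectified: a ray, as slopes to the right and down, at radius r is drawn at 1 + k1 r^2 times it, then the intrinsics apply), "eye" and "attitude" of the camera in the world. Camera axes: x right, y up, looking along -z (the intrinsics and any distortion apply to the point x, -y, -z); pixel columns grow to the right and rows downward; lengths in m; the calibration is good to about 2 mm. A picture is of the moment at which its call begins: read the wrist's pose just before it. camera_info takes no time and is no camera call; for the wrist camera it gives the pose at the moment of the call.
- hand_in(): hands the job in, once; it reports no verdict.
The state is a dict: "clock": time; "joint_pos": joint angles; "joint_velocities": joint speeds; "tau": joint torques, N m; "position": TCP position; "ee_rot": TCP orientation; "ft_force": force on the tool from outside, world axes, zero at the start; "torque": the same for the moment, N m; "grip_width": opening from 0.0 (shut) to 1.0 (fully open).
Only numpy, scipy, OpenCV 4.12 (cv2) and the standard library are available. Lean on these libraries where they do the work, as an engineer would, in place of code of your own. Each camera call takes 0.05 s, during which the arm holds its last target.

## Working session

There is one attempt and no reset: what is moved stays moved. The work goes in short steps, Python scripts to look and compute and a tool call to move; the robot and the scene stay as the last step left them, time stands still between calls to the robot, and variables do not carry over. Pictures are saved under pics/ and viewed, and the job is handed in when it is done.

Besides the shell and the picture viewer there is one more tool, called after "Request:" as name(argument=value, ...) on one line, values as JSON. move_arm: Moves the arm, as the interface text tells. Its arguments: {"type":"object","properties":{"motion":{"type":"string"},"grip":{"type":"number"},"force":{"type":"number"}},"required":["motion"]}

```bash
ls; mkdir -p pics
cat > h.py <<'E'
import numpy as np, cv2
from workcell import get_obs, camera, camera_info, hand_in
from scipy.spatial.transform import Rotation as R
def Rm(i):
    a=np.array(i["attitude"]); return a if a.shape==(3,3) else R.from_quat(a).as_matrix()
def ray(i,u,v):
    K=np.array(i["camera_matrix"]); d=np.array([i["k1"],0,0,0,0.])
    # invert drawn=s*(1+k1 r^2)
    p=cv2.undistortPoints(np.array([[[u,v]]],float),K,d,None,None,None)[0,0] if False else cv2.undistortPointsIter(np.array([[[u,v]]],float),K,d,np.eye(3),np.eye(3),(3,50,1e-9))[0,0]
    return np.array(i["eye"]),Rm(i)@np.array([p[0],-p[1],-1.])
def onplane(i,u,v,z):
    e,d=ray(i,u,v); return e+d*(z-e[2])/d[2]
def pt(i,u,v,dep):
    e,d=ray(i,u,v); return e+d*dep
E
python3 - <<'E'
from h import *
for n in ["top","side","wrist"]:
    i=camera_info(n); print(n,i)
    p,d=camera(n); cv2.imwrite(f"pics/{n}0.png",p[:,:,::-1]); np.save(f"pics/{n}0.npy",d)
    import json; json.dump({k:np.array(v).tolist() for k,v in i.items()},open(f"pics/{n}0.json","w"))
print(get_obs())
E
```

```text
pics
top {'camera_matrix': array([[458.16270107,   0.        , 316.5513012 ],
       [  0.        , 458.16270107, 238.86113875],
       [  0.        ,   0.        ,   1.        ]]), 'k1': -0.08434709296130993, 'eye': array([ 0.41262164, -0.04687883,  1.16018992]), 'attitude': array([ 0.01474549, -0.02873691, -0.70280734,  0.71064661])}
side {'camera_matrix': array([[563.02877697,   0.        , 322.90516252],
       [  0.        , 563.02877697, 240.74069257],
       [  0.        ,   0.        ,   1.        ]]), 'k1': 0.04792358845884203, 'eye': array([ 1.51162325, -0.20206534,  1.01105994]), 'attitude': array([0.32035456, 0.27765671, 0.61123145, 0.6683381 ])}
wrist {'camera_matrix': array([[340.10574588,   0.        , 317.64663053],
       [  0.        , 340.10574588, 232.65260703],
       [  0.        ,   0.        ,   1.        ]]), 'k1': -0.06043521534451489, 'eye': array([0.12657341, 0.61690865, 0.37314342]), 'attitude': array([-0.12536652, -0.08807506,  0.57595698,  0.80299413])}
{'clock': 0.15, 'joint_pos': array([-1.2656084 ,  0.33272296, -0.06467202,  1.46074321,  0.02158177,
        1.34989663, -0.08849332]), 'joint_velocities': array([-1.04363713e-03, -1.52864162e-03,  4.09313512e-05, -1.60752853e-03,
       -2.56043006e-04,  2.55921262e-03,  2.76082612e-03]), 'tau': array([ 9.64095561e-04, -6.25829673e+01,  4.94266336e-02, -3.91854000e+01,
        1.63799396e-02,  7.53749191e-03,  1.41786052e-05]), 'position': array([0.20112536, 0.59141204, 0.19080346]), 'ee_rot': array([-0.41194916,  0.57518303,  0.41148492,  0.57458031]), 'ft_force': array([-0.18964553, -0.54068663,  0.28487643]), 'torque': array([-0.013931  , -0.05840275, -0.05600682]), 'grip_width': 1.0012865512653897}
```

View pics/top0.png

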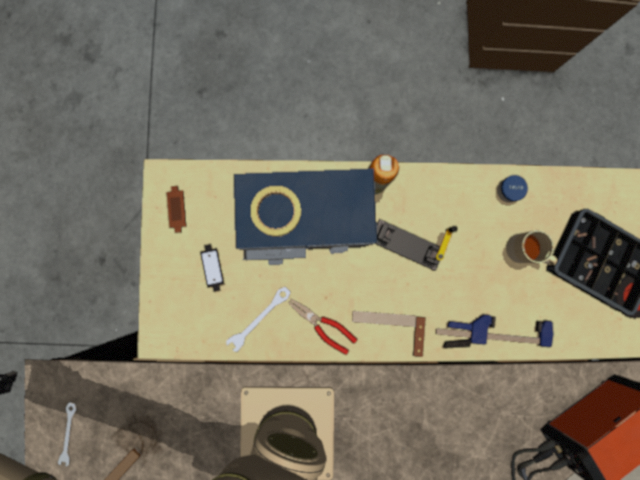

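View pics/side0.png

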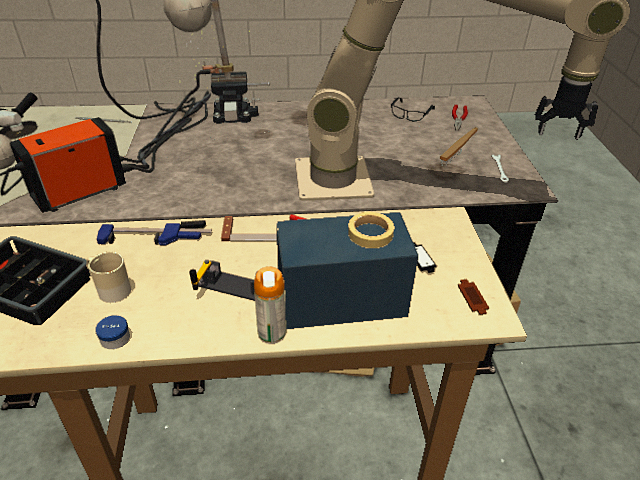

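View pics/wrist0.png

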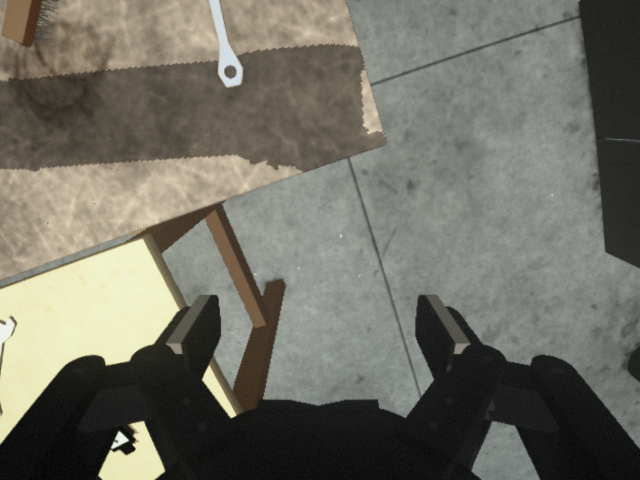

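Run:
```python
from h import *
import json
i=json.load(open("pics/top0.json")); p=cv2.imread("pics/top0.png"); d=np.load("pics/top0.npy")
a=cv2.resize(p[230:310,170:250],None,fx=5,fy=5,interpolation=cv2.INTER_NEAREST)
b=cv2.resize(p[205:285,365:475],None,fx=5,fy=5,interpolation=cv2.INTER_NEAREST)[:400,:]
cv2.imwrite("pics/crop1.png",a[:, :400]);cv2.imwrite("pics/crop2.png",b)
for n,(u,v) in dict(pad=(212,268),worn=(177,209),br=(408,244),knob=(453,229),table=(300,330)).items(): print(n,d[v,u],pt(i,u,v,d[v,u]))
# pad outline: anything >8mm above table near
def mask(x0,x1,y0,y1,f):
    P=[]
    for v in range(y0,y1):
        for u in range(x0,x1):
            q=pt(i,u,v,d[v,u])
            if f(q): P.append((u,v,*q))
    return np.array(P)
h=mask(190,235,235,300,lambda q:q[2]>0.009)
print(len(h),h[:,2:].mean(0),np.median(h[:,4]))
r=cv2.minAreaRect(h[:,2:4].astype(np.float32)*1000);print("pad rect",r)
h=mask(365,475,205,285,lambda q:0.03<q[2]<0.14 and q[1]<-0.195)
print(len(h)); im=np.zeros((80,110,3),np.uint8)
for u,v,x,y,z in h: im[int(v)-205,int(u)-365]=int(z*2000) if z<.12 else 255
cv2.imwrite("pics/crop2d.png",cv2.resize(im,None,fx=5,fy=5,interpolation=0))
```

```text
pad 1.1330616 [0.40739693 0.18998926 0.01982362]
worn 1.1495311 [0.55510378 0.28464448 0.01058954]
br 1.1543945 [ 0.47315222 -0.30060767  0.01205804]
knob 1.079545 [ 0.50585042 -0.39148421  0.09085138]
table 1.1514521 [ 0.2536805  -0.03021354 -0.00380069]
730 [0.40978584 0.18689296 0.03971561] 0.01638469341808413
pad rect ((436.348876953125, 91.01296997070312), (119.95005798339844, 254.60198974609375), 14.755633354187012)
644
```

View pics/crop1.png

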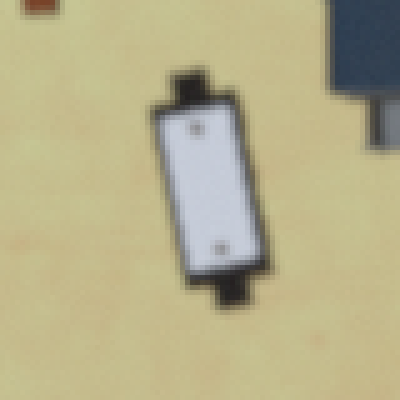

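View pics/crop2.png

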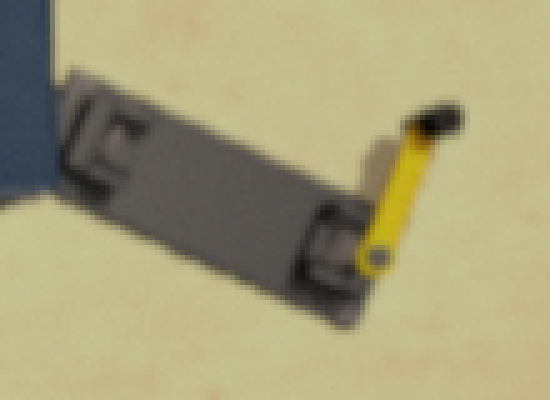

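View pics/crop2d.png

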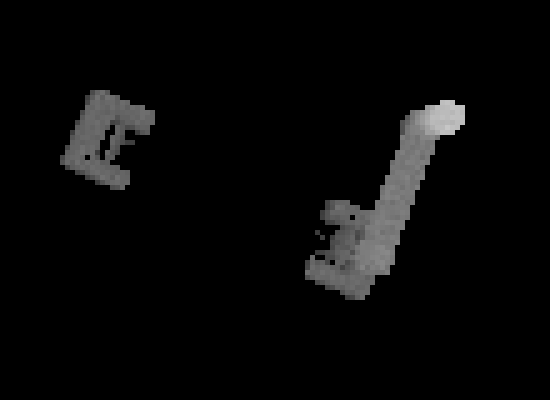

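Run:
```python
from h import *
import json
i=json.load(open("pics/top0.json")); p=cv2.imread("pics/top0.png"); d=np.load("pics/top0.npy")
hsv=cv2.cvtColor(p,cv2.COLOR_BGR2HSV)
sub=p[238:298,195:230]; 
m=((hsv[...,1]<60)|(hsv[...,2]<110)).astype(np.uint8); z=np.zeros_like(m); z[240:296,196:230]=m[240:296,196:230]
n,l,s,c=cv2.connectedComponentsWithStats(z); k=1+np.argmax(s[1:,4]); 
vs,us=np.where(l==k); P=np.array([onplane(i,u,v,.014)[:2] for u,v in zip(us,vs)])
print("pad",len(P),P.mean(0)); r=cv2.minAreaRect((P*1000).astype(np.float32)); print(r)
C=P-P.mean(0); w,V=np.linalg.eigh(C.T@C); a=V[:,1]; print("long axis",a,np.degrees(np.arctan2(a[1],a[0])))
# towers
T=[]
for v in range(205,285):
    for u in range(365,475):
        q=pt(i,u,v,d[v,u])
        if q[1]<-0.195 and .04<q[2]<.075 and not (hsv[v,u,1]>150): T.append([u,v])
Q=np.array([onplane(i,u,v,.052)[:2] for u,v in T])
A=Q[np.array(T)[:,0]<400];B=Q[np.array(T)[:,0]>=400]
for X in (A,B): print(len(X),cv2.minAreaRect((X*1000).astype(np.float32)))
# bracket base
m=((hsv[...,2]<125)&(hsv[...,1]<70)).astype(np.uint8); z=np.zeros_like(m); z[210:280,377:445]=m[210:280,377:445]
n,l,s,c=cv2.connectedComponentsWithStats(z); k=1+np.argmax(s[1:,4]); vs,us=np.where(l==k)
P=np.array([onplane(i,u,v,.01)[:2] for u,v in zip(us,vs)]); print("base",cv2.minAreaRect((P*1000).astype(np.float32)))
o=get_obs(); M=R.from_quat(o["ee_rot"]).as_matrix(); print(M); 
print("pad depth", [pt(i,u,v,d[v,u])[2].round(4) for u,v in [(208,255),(212,268),(215,280),(250,330),(430,290)]])
```

```text
pad 707 [0.40857867 0.19217215]
((408.98724365234375, 192.3123779296875), (117.1859130859375, 43.779197692871094), 12.691240310668945)
long axis [-0.9741179  -0.22604052] -166.93592769577785
180 ((499.0086364746094, -238.27659606933594), (33.2656364440918, 41.6350212097168), 67.36775970458984)
179 ((471.25299072265625, -369.5039367675781), (38.69108581542969, 97.33647918701172), 69.41705322265625)
base ((471.5462951660156, -297.97412109375), (184.61154174804688, 62.78346252441406), 66.535400390625)
[[-3.10715218e-04 -9.46754597e-01  3.21955954e-01]
 [-1.03006797e-03  3.21956101e-01  9.46754038e-01]
 [-9.99999421e-01 -3.74656274e-05 -1.07525824e-03]]
pad depth [np.float64(0.0174), np.float64(0.0198), np.float64(0.0193), np.float64(0.0042), np.float64(-0.0041)]
```

Request:
move_arm(motion="0.015 -0.03 0.01 -0.18; 0.03 -0.06 0.02 -0.36; 0.045 -0.09 0.03 -0.54; 0.06 -0.12 0.04 -0.72; 0.075 -0.15 0.05 -0.9; 0.09 -0.18 0.06 -1.08; 0.105 -0.21 0.06 -1.26; 0.12 -0.24 0.06 -1.44; 0.135 -0.27 0.06 -1.62; 0.15 -0.3 0.06 -1.8", grip=1, force=80)

```text
clock: 1.4
position: [0.3515, 0.2906, 0.2513]
ee_rot: [0.196, 0.679, -0.196, 0.679]
ft_force: [-0.2, 0.3, 0.7]
grip_width: 1.001
```

Request:
move_arm(motion="0.015 -0.03 0 -0.18; 0.03 -0.06 0 -0.36; 0.045 -0.08 0 -0.54; 0.058 -0.1 0 -0.72; 0.058 -0.1 0 -0.79; 0.058 -0.1 0 -0.79; 0.058 -0.1 0 -0.79")

```text
clock: 2.28
position: [0.409, 0.192, 0.2514]
ee_rot: [0.44, 0.553, -0.44, 0.553]
ft_force: [-0.2, 0.5, 0.1]
grip_width: 1.001
```

Run:
```python
from h import *
import json
o=get_obs(); print(o["position"],o["joint_pos"].round(2),o["clock"],R.from_quat(o["ee_rot"]).as_matrix().round(3))
n="wrist"; i=camera_info(n)
p,d=camera(n); cv2.imwrite(f"pics/{n}1.png",p[:,:,::-1]); np.save(f"pics/{n}1.npy",d)
json.dump({k:np.array(v).tolist() for k,v in i.items()},open(f"pics/{n}1.json","w"))
```

```text
[0.40900547 0.19196724 0.25135491] [-0.89 -0.1   0.33  1.81  0.03  1.43 -1.91] 2.275 [[-0.     0.975  0.224]
 [-0.     0.224 -0.975]
 [-1.    -0.     0.   ]]
```

View pics/wrist1.png

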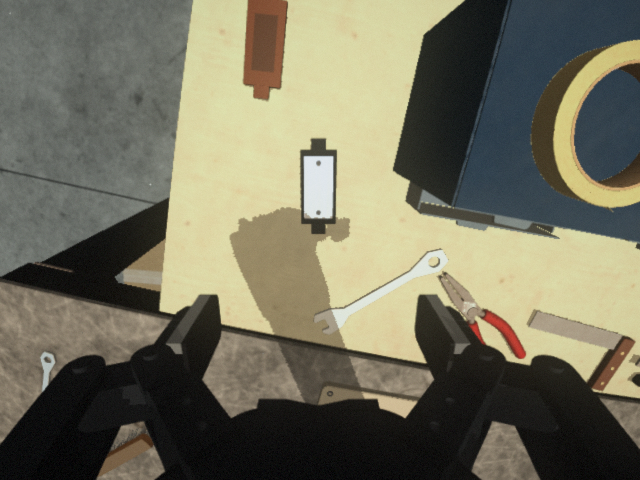

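```bash
cat >> h.py <<'E'
def shim(i,p,z,box):
    x0,x1,y0,y1=box
    hsv=cv2.cvtColor(p,cv2.COLOR_BGR2HSV); m=((hsv[...,1]<45)&(hsv[...,2]>150)).astype(np.uint8)
    q=np.zeros_like(m); q[y0:y1,x0:x1]=m[y0:y1,x0:x1]
    c=max(cv2.findContours(q,cv2.RETR_EXTERNAL,cv2.CHAIN_APPROX_NONE)[0],key=cv2.contourArea)
    P=np.array([onplane(i,u,v,z)[:2] for u,v in c[:,0]])
    return cv2.minAreaRect((P*1000).astype(np.float32))
E
python3 - <<'E'
from h import *
import json
i=json.load(open("pics/wrist1.json")); p=cv2.imread("pics/wrist1.png"); d=np.load("pics/wrist1.npy")
print(shim(i,p,.016,(280,360,130,230)))
print(d[187,318],pt(i,318,187,d[187,318]),pt(i,250,250,d[180,250]))
g=cv2.cvtColor(p,cv2.COLOR_BGR2GRAY)
# ear ends on plane .013
for uv in [(318,139),(318,234),(301,187),(336,187)]: print(uv,onplane(i,*uv,.016))
i=json.load(open("pics/top0.json")); p=cv2.imread("pics/top0.png"); print(shim(i,p,.016,(196,230,240,296)))
E
```

```text
((410.5997314453125, 191.48001098632812), (77.59646606445312, 35.50030517578125), 12.344253540039062)
0.42147315 [0.41117363 0.19202236 0.01511035] [0.3141676  0.25918957 0.02577753]
(318, 139) [0.46755645 0.20506727 0.016     ]
(318, 234) [0.3517324  0.17827295 0.016     ]
(301, 187) [0.4066027  0.21256973 0.016     ]
(336, 187) [0.41634956 0.17034451 0.016     ]
((409.494873046875, 192.31430053710938), (77.91667938232422, 36.234310150146484), 12.663747787475586)
```

Request:
move_arm(motion="0.001 0 -0.05 -0.008; 0.001 0 -0.1 -0.008; 0.001 0 -0.15 -0.008; 0.001 0 -0.19 -0.008; 0.001 0 -0.22 -0.008; 0.001 0 -0.238 -0.008; 0.001 0 -0.247 -0.008; 0.001 0 -0.247 -0.008", grip=1)

```text
clock: 3.32
position: [0.41, 0.1918, 0.0043]
ee_rot: [0.443, 0.551, -0.443, 0.551]
ft_force: [-1.5, 0.1, 0.5]
grip_width: 0.999
```

Run:
```python
from h import *
n="wrist"
p,d=camera(n); cv2.imwrite(f"pics/{n}2.png",p[:,:,::-1])
p,d=camera("side"); cv2.imwrite(f"pics/side2.png",cv2.resize(p[180:330,340:540,::-1],None,fx=4,fy=4))
```

```text
(no output)
```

View pics/wrist2.png

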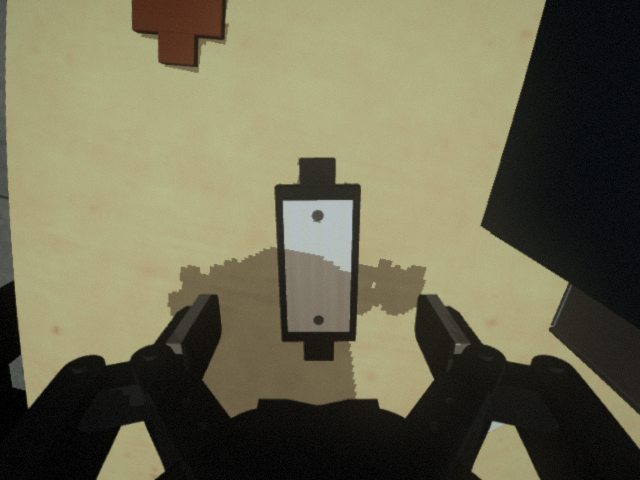

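View pics/side2.png

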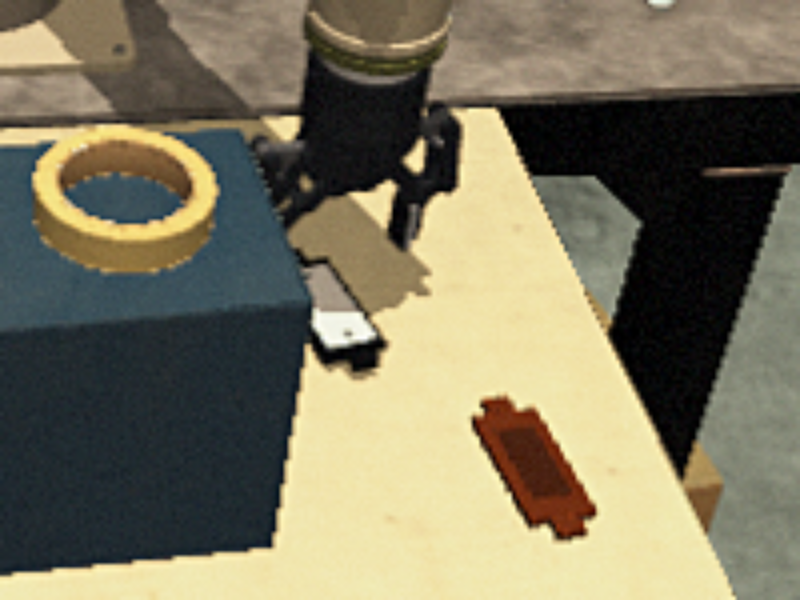

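```bash
cat >> h.py <<'E'
def proj(i,P):
    q=Rm(i).T@(np.array(P)-np.array(i["eye"])); s=np.array([q[0],-q[1]])/-q[2]; s=s*(1+i["k1"]*(s@s)); K=np.array(i["camera_matrix"]); return K[0,0]*s[0]+K[0,2],K[1,1]*s[1]+K[1,2]
E
python3 - <<'E'
from h import *
n="wrist"; i=camera_info(n); o=get_obs(); print(o["position"],i["eye"], Rm(i).round(3))
t=o["position"]; M=R.from_quat(o["ee_rot"]).as_matrix()
print("tcp",proj(i,t),"padc .016",proj(i,[.4105,.1915,.016]))
for w in (.0425,): 
  for s in (-1,1): print(proj(i,t+s*w*M[:,2]-0.013*M[:,0]))
p=cv2.imread("pics/wrist2.png"); print(shim(i,p,.016,(270,370,190,340)))
p,d=camera(n)
for uv in [(205,300),(213,300),(430,300),(215,340),(425,340),(180,345),(318,215),(318,320)]: print(uv,d[uv[1],uv[0]],pt(i,*uv,d[uv[1],uv[0]]))
p,d=camera("top"); cv2.imwrite(f"pics/top2.png",cv2.resize(p[200:340,140:300,::-1],None,fx=4,fy=4))
E
```

```text
[0.4106573  0.1921274  0.00512518] [0.48527719 0.20900185 0.1876485 ] [[ 0.215  0.93   0.297]
 [-0.977  0.205  0.066]
 [ 0.001 -0.304  0.953]]
tcp (np.float64(318.1044312023056), np.float64(262.7048233520153)) padc .016 (np.float64(319.19703900115894), np.float64(270.8569176280023))
(np.float64(240.21119833580997), np.float64(271.8368968473625))
(np.float64(396.05344664081656), np.float64(271.9009441296384))
((429.60205078125, 196.73687744140625), (39.78696060180664, 35.898155212402344), 12.464412689208984)
(205, 300) 0.13420151 [0.41086185 0.23843185 0.06790693]
(213, 300) 0.1384223 [0.40926249 0.23611407 0.06413547]
(430, 300) 0.13481897 [0.42991113 0.15066663 0.06742389]
(215, 340) 0.14050207 [0.39261396 0.23241006 0.06739189]
(425, 340) 0.13363849 [0.41511158 0.14969806 0.07333686]
(180, 345) 0.10775542 [0.41007144 0.23777512 0.09595702]
(318, 215) 0.17623143 [0.4415664  0.1990394  0.01696938]
(318, 320) 0.1944068 [0.38102792 0.18566513 0.01766457]
```

View pics/top2.png

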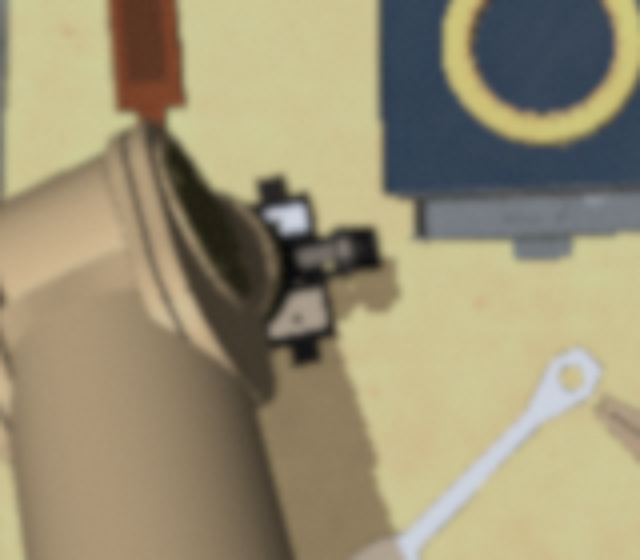

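Run:
```python
from h import *
i=camera_info("side"); o=get_obs(); t=o["position"]; M=R.from_quat(o["ee_rot"]).as_matrix()
p,d=camera("side"); print(t,o["ft_force"])
q=p[:,:,::-1].copy()
c=cv2.resize(q[180:300,380:500],None,fx=5,fy=5,interpolation=0)
for s in (-1,1):
  for b,col in ((0.013,(0,0,255)),(.05,(0,255,0)),(.073,(255,0,0))):
    u,v=proj(i,t+s*.045*M[:,2]-b*M[:,0]); print(s,b,u,v); cv2.circle(c,(int((u-380)*5),int((v-180)*5)),4,col,-1)
cv2.imwrite("pics/side3.png",c)
```

```text
[0.41071048 0.19214585 0.00519758] [-0.91370118  0.39658176 -0.32389966]
-1 0.013 436.3571231229073 252.4232876989445
-1 0.05 438.4276262664756 241.90502926997522
-1 0.073 439.75021670475195 235.1968067317195
1 0.013 405.7955101793908 258.80722531043085
1 0.05 407.40110424981805 248.24057188672387
1 0.073 408.42693775800996 241.4995459771584
```

View pics/side3.png

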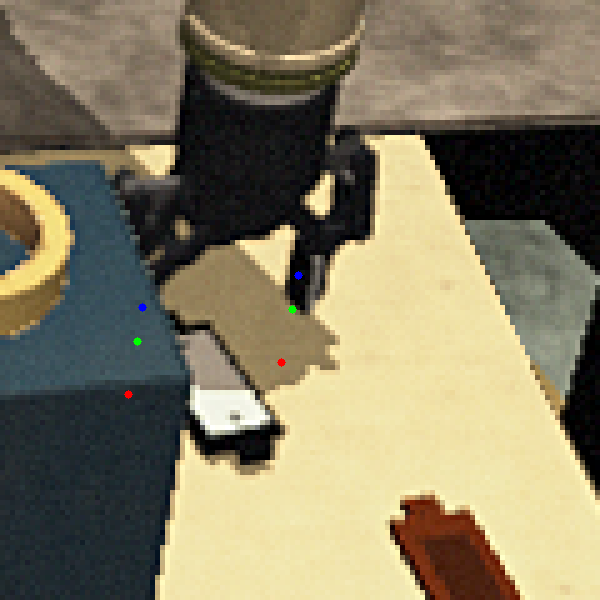

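Request:
move_arm(motion="0 0 0 0; 0 0 0 0; 0 0 0 0; 0 0 0 0; 0 0 0 0; 0 0 0 0", grip=0, force=40)

```text
clock: 4.32
position: [0.4102, 0.1918, 0.0044]
ee_rot: [0.443, 0.551, -0.443, 0.551]
ft_force: [0.4, 0.8, -1.2]
grip_width: -0.0
```

Run:
```python
from h import *
n="wrist"; i=camera_info(n); o=get_obs(); print(o["position"],o["grip_width"],o["ft_force"])
p,d=camera(n); cv2.imwrite(f"pics/{n}4.png",p[:,:,::-1]);np.save("pics/wrist4.npy",d)
p,d=camera("side"); cv2.imwrite(f"pics/side4.png",cv2.resize(p[180:300,380:500,::-1],None,fx=5,fy=5))
```

```text
[0.41018568 0.19175437 0.00442105] -0.00012009011238880685 [ 0.37412261  0.78034238 -1.24436246]
```

View pics/wrist4.png

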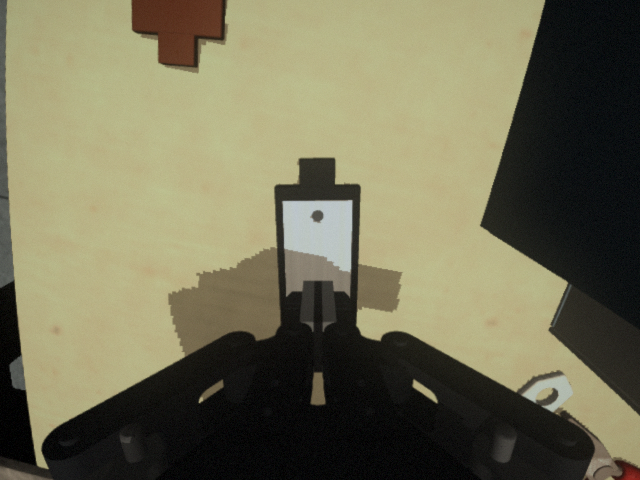

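View pics/side4.png

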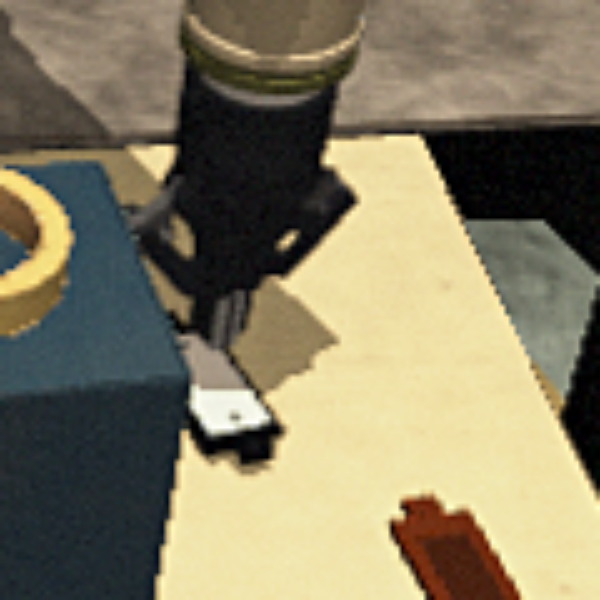

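Run:
```python
from h import *
i=camera_info("wrist"); d=np.load("pics/wrist4.npy"); o=get_obs(); t=o["position"]; M=R.from_quat(o["ee_rot"]).as_matrix()
for uv in [(311,283),(311,290),(326,290),(311,315),(326,315),(311,335),(325,283)]: 
    P=pt(i,*uv,d[uv[1],uv[0]]); print(uv,d[uv[1],uv[0]],P.round(4),"tool",(M.T@(P-t)).round(4))
print(o["joint_pos"])
```

```text
(311, 283) 0.14903602 [0.4195 0.1971 0.0517] tool [-0.0472  0.0102 -0.0033]
(311, 290) 0.1433997 [0.4192 0.1969 0.0577] tool [-0.0532  0.0099 -0.0032]
(326, 290) 0.1434723 [0.4205 0.1908 0.0576] tool [-0.0532  0.0098  0.0032]
(311, 315) 0.12391 [0.4196 0.1967 0.078 ] tool [-0.0736  0.0102 -0.0028]
(326, 315) 0.12483164 [0.4203 0.1912 0.0772] tool [-0.0728  0.0097  0.0027]
(311, 335) 0.111165695 [0.4202 0.1966 0.0912] tool [-0.0868  0.0107 -0.0026]
(325, 283) 0.14997911 [0.4204 0.191  0.0508] tool [-0.0464  0.0098  0.0029]
[-0.86235244  0.16345409  0.34692163  2.11550312 -0.0721065   0.87348271
 -1.82836884]
```

Request:
move_arm(motion="0 0 0 0; 0 0 0 0; 0 0 0 0; 0 0 0 0; 0 0 -0.01 0; 0 0 -0.02 0; 0 0 -0.03 0; 0 0 -0.03 0", grip=0.75)

```text
clock: 5.42
position: [0.4095, 0.1912, -0.0266]
ee_rot: [0.443, 0.551, -0.444, 0.551]
ft_force: [-1.0, -0.1, -0.5]
grip_width: 0.748
```

Run:
```python
from h import *
n="wrist"; i=camera_info(n); o=get_obs(); print(o["position"],o["grip_width"],o["ft_force"]); t=o["position"]; M=R.from_quat(o["ee_rot"]).as_matrix()
p,d=camera(n); cv2.imwrite(f"pics/{n}5.png",p[:,:,::-1]);np.save("pics/wrist5.npy",d)
print(shim(i,p[:,:,::-1].copy(),.016,(240,400,150,420)))
g=[]
for v in range(240,360):
  for u in range(180,450):
    P=pt(i,u,v,d[v,u])
    if P[2]<.06 and P[2]>.02: g.append(np.r_[u,v,M.T@(P-t),P[2]])
g=np.array(g); 
for s in (-1,1):
    k=g[np.sign(g[:,4])==s]; 
    print(len(k), k[np.argsort(k[:,5])[:3]].round(4))
```

```text
[ 0.40951896  0.1911918  -0.0266022 ] 0.7477296186937651 [-0.95977372 -0.09257881 -0.54638035]
((432.32427978515625, 197.17303466796875), (33.42747116088867, 35.7400016784668), 12.842927932739258)
2556 [[ 2.48e+02  3.17e+02 -4.67e-02 -7.40e-03 -3.23e-02  2.01e-02]
 [ 2.48e+02  3.16e+02 -4.68e-02 -6.70e-03 -3.22e-02  2.02e-02]
 [ 2.48e+02  3.15e+02 -4.69e-02 -6.20e-03 -3.21e-02  2.02e-02]]
2529 [[ 3.89e+02  3.04e+02 -4.66e-02 -7.00e-04  3.19e-02  2.00e-02]
 [ 3.88e+02  3.12e+02 -4.66e-02 -4.80e-03  3.18e-02  2.00e-02]
 [ 3.90e+02  2.94e+02 -4.68e-02  4.50e-03  3.20e-02  2.02e-02]]
```

View pics/wrist5.png

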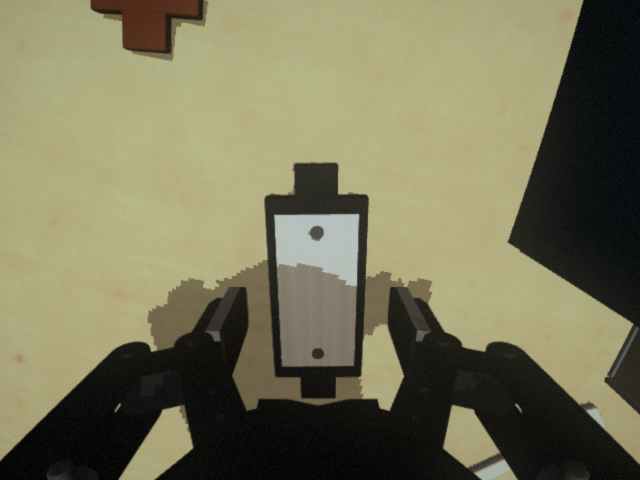

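Run:
```python
from h import *
i=camera_info("wrist"); o=get_obs(); t=o["position"]; M=R.from_quat(o["ee_rot"]).as_matrix(); d=np.load("pics/wrist5.npy")
for uv in [(243,288),(243,292),(243,300),(244,310),(240,350),(395,300),(393,300),(391,300),(389,300),(387,300),(385,300),(391,320),(391,350),(393,288)]:
    P=pt(i,*uv,d[uv[1],uv[0]]); print(uv,P.round(4),(M.T@(P-t)).round(4))
```

```text
(243, 288) [0.412  0.2253 0.0242] [-0.0503  0.0093 -0.0326]
(243, 292) [0.4114 0.2247 0.0266] [-0.0527  0.0086 -0.0322]
(243, 300) [0.408  0.2241 0.0272] [-0.0533  0.0051 -0.0323]
(244, 310) [0.4035 0.2229 0.0276] [-0.0537  0.0004 -0.0321]
(240, 350) [0.392  0.2205 0.0394] [-0.0655 -0.0113 -0.0322]
(395, 300) [0.4232 0.1615 0.0299] [-0.056   0.0066  0.0321]
(393, 300) [0.4219 0.1615 0.0277] [-0.0537  0.0053  0.0318]
(391, 300) [0.4201 0.1612 0.0243] [-0.0503  0.0035  0.0318]
(389, 300) [0.418  0.1607 0.0204] [-0.0465  0.0013  0.0318]
(387, 300) [ 0.4078  0.1545 -0.    ] [-0.026  -0.01    0.0357]
(385, 300) [0.4082 0.1559 0.0012] [-0.0273 -0.0093  0.0343]
(391, 320) [0.4121 0.1594 0.0272] [-0.0533 -0.0048  0.0318]
(391, 350) [0.3791 0.144  0.001 ] [-0.027  -0.0403  0.0398]
(393, 288) [0.4267 0.1626 0.026 ] [-0.0521  0.0102  0.0318]
```

Request:
move_arm(motion="0.001 0.0005 -0.008 0; 0.001 0.0005 -0.015 0; 0.001 0.0005 -0.015 0; 0.001 0.0005 -0.015 0")

```text
clock: 5.98
position: [0.4113, 0.1922, -0.0405]
ee_rot: [0.443, 0.551, -0.443, 0.551]
ft_force: [0.2, -0.3, 0.2]
grip_width: 0.75
```

Request:
move_arm(motion="0 0 0 0; 0 0 0 0; 0 0 0 0; 0 0 0 0; 0 0 0 0", grip=0.3, force=80)

```text
clock: 6.6
position: [0.4114, 0.1924, -0.0399]
ee_rot: [0.443, 0.551, -0.443, 0.551]
ft_force: [-2.5, -1.8, 9.7]
grip_width: 0.489
```

Run:
```python
from h import *
n="wrist"; i=camera_info(n); o=get_obs(); print(o["position"],o["grip_width"],o["ft_force"],o["torque"]); t=o["position"]
p,d=camera(n); cv2.imwrite(f"pics/{n}6.png",p[:,:,::-1])
p,d=camera("side"); cv2.imwrite(f"pics/side6.png",cv2.resize(p[200:300,380:480,::-1],None,fx=6,fy=6))
```

```text
[ 0.41139809  0.19239091 -0.03987451] 0.48946673102300225 [-2.45135062 -1.8098836   9.74544912] [-0.42345125  0.67839755  0.05897115]
```

View pics/wrist6.png

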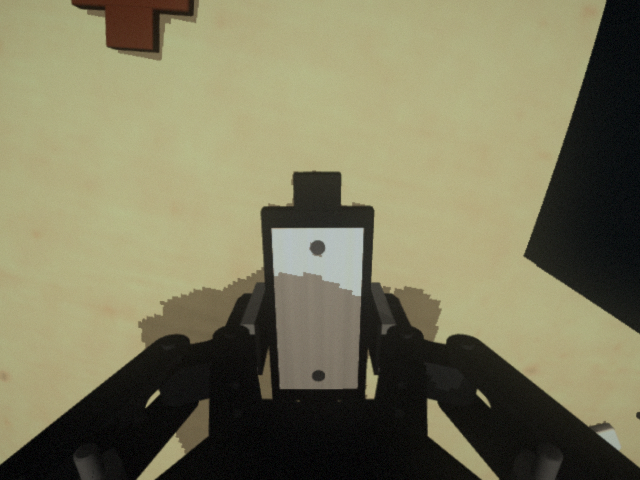

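View pics/side6.png

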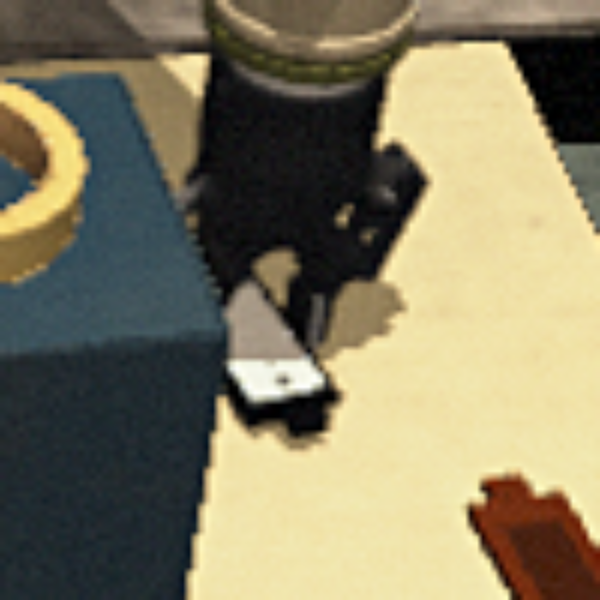

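Request:
move_arm(motion="0 0 0.005 0; 0 0 0.015 0; 0 0 0.03 0; 0 0 0.05 0; 0 0 0.05 0")

```text
clock: 7.32
position: [0.4124, 0.1931, 0.0112]
ee_rot: [0.444, 0.551, -0.442, 0.551]
ft_force: [-0.1, -0.5, -3.4]
grip_width: 0.488
```

Run:
```python
from h import *
n="wrist"; i=camera_info(n); o=get_obs(); print(o["position"],o["grip_width"],o["ft_force"],o["torque"]); t=o["position"]
M=R.from_quat(o["ee_rot"]).as_matrix()
p,d=camera(n); cv2.imwrite(f"pics/{n}7.png",p[:,:,::-1])
for uv in [(290,240),(345,240),(290,300),(345,300),(290,370),(345,370)]:
    P=pt(i,*uv,d[uv[1],uv[0]]); print(uv,P.round(4),(M.T@(P-t)).round(4))
```

```text
[0.4124222  0.19311102 0.01123745] 0.48842991441132966 [-0.09189492 -0.48376282 -3.42506753] [-0.00727665  0.03597411  0.01820187]
(290, 240) [0.4423 0.211  0.0676] [-0.0562  0.0332 -0.0112]
(345, 240) [0.4469 0.1899 0.0673] [-0.0559  0.0332  0.0104]
(290, 300) [0.4161 0.206  0.067 ] [-0.0557  0.0065 -0.0119]
(345, 300) [0.4212 0.1836 0.0673] [-0.0561  0.0067  0.0111]
(290, 370) [0.3807 0.1992 0.0669] [-0.0557 -0.0295 -0.0129]
(345, 370) [0.3865 0.175  0.0674] [-0.0563 -0.029   0.0121]
```

View pics/wrist7.png

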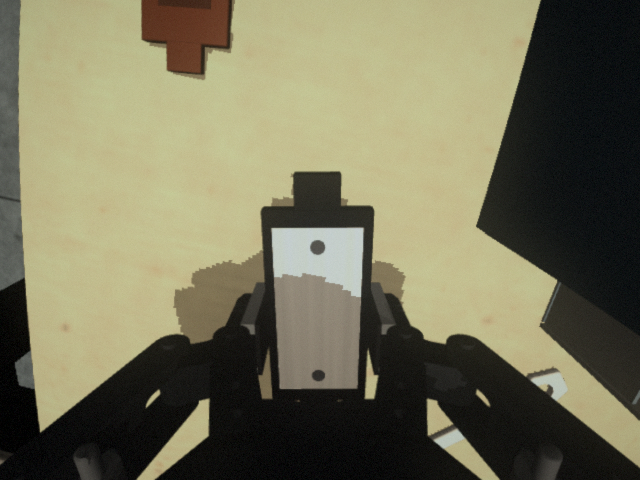

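Request:
move_arm(motion="0 0 0.05 0; 0 0 0.1 0; 0 0 0.15 0; 0 0 0.2 0; 0 -0.04 0.23 0.08; 0 -0.09 0.24 0.18; 0 -0.14 0.24 0.28; 0 -0.19 0.24 0.38; 0.005 -0.24 0.24 0.48; 0.01 -0.29 0.24 0.58")

```text
clock: 8.62
position: [0.4208, -0.0993, 0.2488]
ee_rot: [0.266, 0.655, -0.266, 0.655]
ft_force: [0.1, -0.2, -2.5]
grip_width: 0.486
```

Request:
move_arm(motion="0 -0.05 0 0.1; 0.005 -0.1 0 0.2; 0.01 -0.15 0 0.3; 0.013 -0.2 0 0.354; 0.013 -0.25 0 0.354; 0.013 -0.28 0 0.354; 0.013 -0.283 0 0.354; 0.013 -0.283 0 0.354")

```text
clock: 9.62
position: [0.4338, -0.3808, 0.2487]
ee_rot: [0.148, 0.692, -0.148, 0.691]
ft_force: [0.1, 0.4, -2.3]
grip_width: 0.484
```

Run:
```python
from h import *
import json
n="wrist"; i=camera_info(n); o=get_obs(); print(o["position"],o["grip_width"],o["ft_force"],o["joint_pos"].round(2)); 
p,d=camera(n); cv2.imwrite(f"pics/{n}8.png",p[:,:,::-1]); np.save("pics/wrist8.npy",d)
json.dump({k:np.array(v).tolist() for k,v in list(i.items())+[("t",o["position"]),("q",o["ee_rot"])]},open(f"pics/{n}8.json","w"))
```

```text
[ 0.43383413 -0.38083299  0.24867641] 0.48402538770096665 [ 0.10224061  0.35092619 -2.32634731] [-0.28  0.37  1.2   1.55 -0.35  1.46  0.51]
```

View pics/wrist8.png

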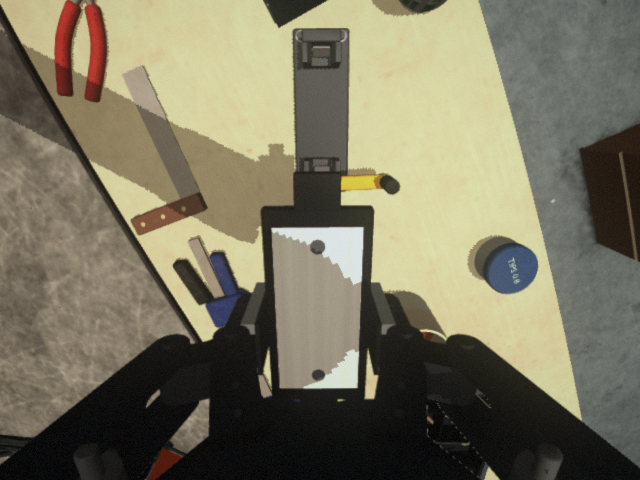

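Run:
```python
from h import *
p=cv2.imread("pics/wrist8.png"); cv2.imwrite("pics/crop8.png",cv2.resize(p[20:215,280:410],None,fx=3.0769,fy=3.0769,interpolation=0) )
cv2.imwrite("pics/crop8a.png",cv2.resize(p[20:80,285:360],None,fx=8,fy=8,interpolation=0) )
cv2.imwrite("pics/crop8b.png",cv2.resize(p[145:205,285:410],None,fx=6,fy=6,interpolation=0) )
```

```text
(no output)
```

View pics/crop8a.png

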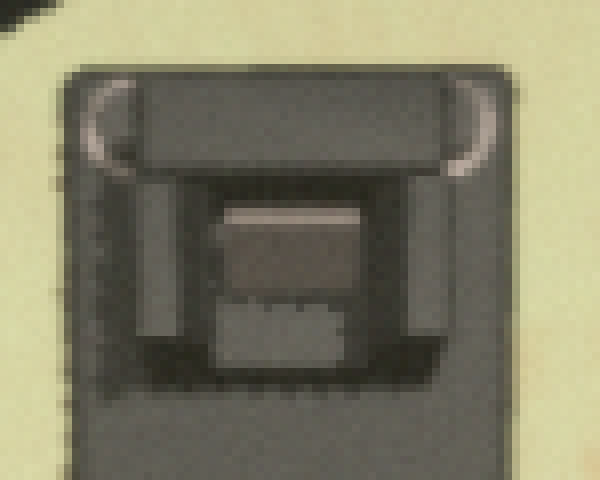

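View pics/crop8b.png

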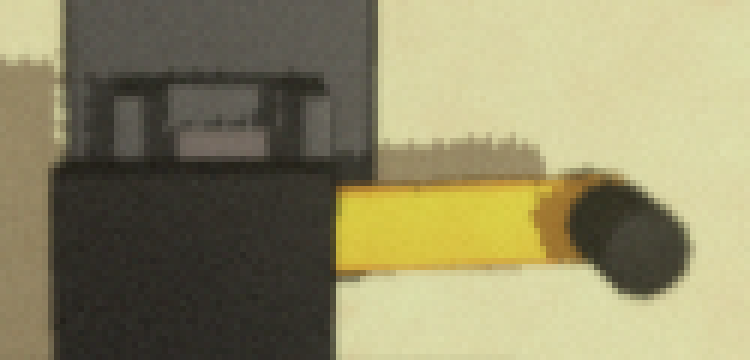

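Run:
```python
from h import *
import json
i=json.load(open("pics/wrist8.json")); t=np.array(i["t"]); M=R.from_quat(i["q"]).as_matrix(); d=np.load("pics/wrist8.npy")
for n in [(305,55),(320,35),(320,120),(393,187),(305,164),(337,164)]: print("depth",n,pt(i,*n,d[n[1],n[0]]).round(4))
L=lambda P:(M.T@(np.asarray(P)-t)).round(4)
tw=[onplane(i,u,v,.052) for u,v in [(302.1,62),(340.3,62),(303.7,161),(340,161)]]
for q in tw: print("tower",q.round(4),L(q))
c=np.mean(tw,0); a=(tw[0]+tw[1]-tw[2]-tw[3])/2; print("centre",c,"len",np.linalg.norm(a),"ang",np.degrees(np.arctan2(a[1],a[0])),"tool",L(c))
b=[onplane(i,u,v,.01) for u,v in [(293.1,60),(349.2,60),(295.3,150),(347.7,150)]]
for q in b: print("base",q.round(4),L(q))
m1=(b[0]+b[1])/2;m2=(b[2]+b[3])/2;a2=m1-m2;print("base ang",np.degrees(np.arctan2(a2[1],a2[0])),"widths",np.linalg.norm(b[0]-b[1]),np.linalg.norm(b[2]-b[3]), L(m1),L(m2))
e=onplane(i,321,28.3,.01); print("far end",e.round(4)); 
k=onplane(i,393,187.5,.095); print("knob",k.round(4),L(k))
# pad in tool
zt=t[2]+.056
r=[onplane(i,318,247,zt),onplane(i,318,375,zt)]; pc=(r[0]+r[1])/2; pa=r[0]-r[1]; print("pad",pc,L(pc),np.degrees(np.arctan2(pa[1],pa[0])),np.linalg.norm(pa))
for q in [(262,215),(374,215),(294,172),(341,172)]: print("padedge",L(onplane(i,*q,zt)))
y=M[:,1];print("tool y ang",np.degrees(np.arctan2(y[1],y[0])))
```

```text
depth (305, 55) [ 0.4804 -0.2418  0.0516]
depth (320, 35) [ 0.5019 -0.231   0.0518]
depth (320, 120) [ 0.4687 -0.3061  0.0086]
depth (393, 187) [ 0.5085 -0.395   0.0946]
depth (305, 164) [ 0.4342 -0.3422  0.0519]
depth (337, 164) [ 0.4664 -0.3565  0.0528]
tower [ 0.4749 -0.2467  0.052 ] [ 0.1967  0.1392 -0.0173]
tower [ 0.5105 -0.2626  0.052 ] [0.1966 0.1393 0.0218]
tower [ 0.4343 -0.3386  0.052 ] [ 0.1967  0.0388 -0.0166]
tower [ 0.4707 -0.3549  0.052 ] [0.1966 0.0388 0.0233]
centre [ 0.47261235 -0.30070675  0.052     ] len 0.10048754790234209 ang 66.43041813725597 tool [0.1966 0.089  0.0028]
base [ 0.4676 -0.2336  0.01  ] [ 0.2387  0.1482 -0.0293]
base [ 0.5257 -0.2596  0.01  ] [0.2386 0.1483 0.0344]
base [ 0.4272 -0.3257  0.01  ] [ 0.2387  0.0477 -0.0284]
base [ 0.4851 -0.3516  0.01  ] [0.2386 0.0477 0.0351]
base ang 66.26046417731334 widths 0.06363542558064002 0.06343849678700288 [0.2386 0.1483 0.0026] [0.2387 0.0477 0.0033]
far end [ 0.5098 -0.2165  0.01  ]
knob [ 0.5083 -0.3953  0.095 ] [0.1536 0.0173 0.074 ]
pad [ 0.43297693 -0.38053936  0.30467641] [-0.056  -0.0001 -0.001 ] 65.88643623248728 0.0622848783375813
padedge [-0.056   0.0441 -0.0226]
padedge [-0.056   0.0442  0.0205]
padedge [-0.056   0.0606 -0.0099]
padedge [-0.056   0.0606  0.0075]
tool y ang 65.81271357404461
```

Request:
move_arm(motion="0.02 0.04 0 0.004; 0.0397 0.0797 0 0.008; 0.0397 0.0797 -0.05 0.008; 0.0397 0.0797 -0.1 0.008; 0.0397 0.0797 -0.15 0.008; 0.0397 0.0797 -0.19 0.008; 0.0397 0.0797 -0.21 0.008; 0.0397 0.0797 -0.219 0.008; 0.0397 0.0797 -0.219 0.008")

```text
clock: 10.8
position: [0.4746, -0.3009, 0.0312]
ee_rot: [0.145, 0.692, -0.145, 0.692]
ft_force: [-0.0, -0.1, -2.8]
grip_width: 0.488
```

Run:
```python
from h import *
import json
n="wrist"; i=camera_info(n); o=get_obs(); print(o["position"],o["grip_width"],o["ft_force"],o["joint_pos"].round(2)); 
M=R.from_quat(o["ee_rot"]).as_matrix();y=M[:,1];print("tool y ang",np.degrees(np.arctan2(y[1],y[0])))
p,d=camera(n); cv2.imwrite(f"pics/{n}9.png",p[:,:,::-1]); np.save("pics/wrist9.npy",d)
json.dump({k:np.array(v).tolist() for k,v in list(i.items())+[("t",o["position"]),("q",o["ee_rot"])]},open(f"pics/{n}9.json","w"))
p,d=camera("side"); cv2.imwrite(f"pics/side9.png",cv2.resize(p[200:350,150:350,::-1],None,fx=4,fy=4))
```

```text
[ 0.47458323 -0.30089163  0.03116105] 0.48817522679601966 [-0.04207383 -0.08564809 -2.77102574] [-0.33  0.53  1.03  1.85 -0.52  1.06  0.49]
tool y ang 66.38292591839814
```

View pics/wrist9.png

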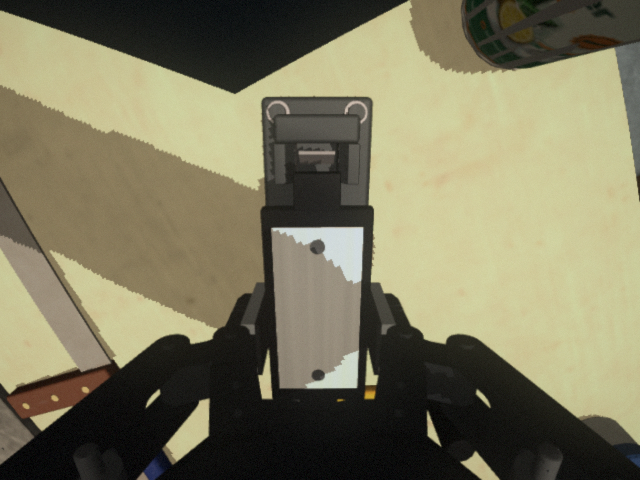

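View pics/side9.png

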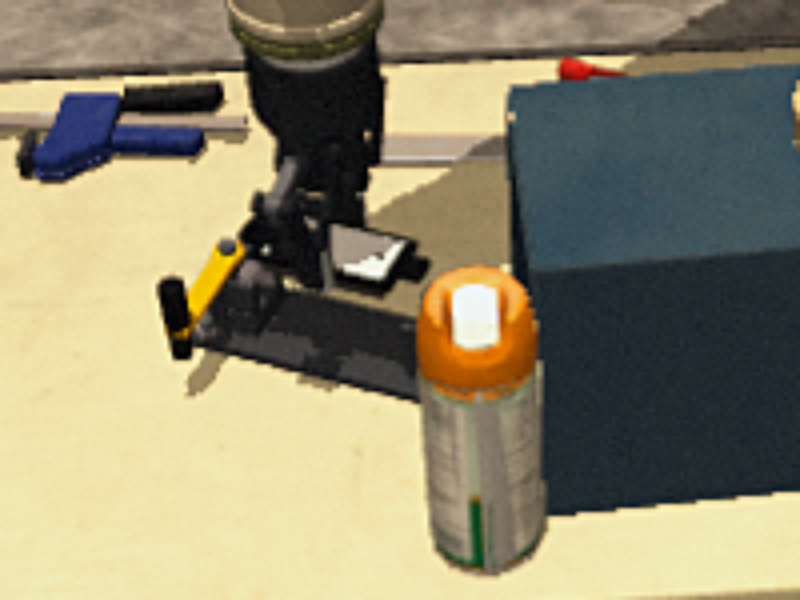

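Run:
```python
from h import *
p=cv2.imread("pics/wrist9.png"); cv2.imwrite("pics/crop9.png",cv2.resize(p[90:220,250:385],None,fx=4.5,fy=4.5,interpolation=0) )
```

```text
(no output)
```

View pics/crop9.png

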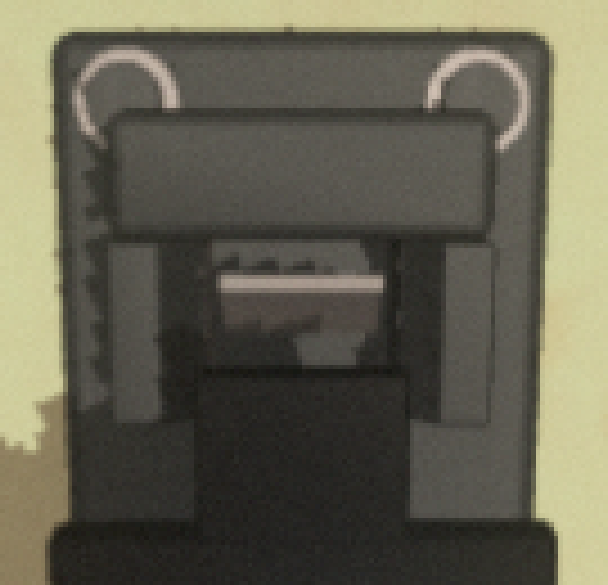

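Run:
```python
from h import *
import json
i=json.load(open("pics/wrist9.json")); t=np.array(i["t"]); M=R.from_quat(i["q"]).as_matrix()
L=lambda P:(M.T@(np.asarray(P)-t)).round(4)
f=lambda u,v,z:L(onplane(i,250+u/4.5,90+v/4.5,z))
for u,v in [(112,330),(490,330),(160,330),(441,330),(112,423),(490,423)]: print("arm",f(u,v,.052))
for u,v in [(53,100),(548,100),(70,480),(532,480),(300,33)]: print("base",f(u,v,.01))
for u,v in [(197,450),(408,450),(300,372)]: print("ear",f(u,v,t[2]+.056))
```

```text
arm [-0.0209  0.06   -0.0213]
arm [-0.0208  0.06    0.0182]
arm [-0.0208  0.06   -0.0163]
arm [-0.0208  0.06    0.0131]
arm [-0.0209  0.0502 -0.0216]
arm [-0.0208  0.0502  0.0185]
base [ 0.0211  0.0843 -0.033 ]
base [0.0212 0.0843 0.0296]
base [ 0.0211  0.0353 -0.0329]
base [0.0212 0.0354 0.0296]
base [ 0.0212  0.0922 -0.0018]
ear [-0.056   0.0539 -0.0101]
ear [-0.056   0.0539  0.0075]
ear [-0.056   0.0604 -0.0015]
```

Request:
move_arm(motion="0 0 -0.01 0; 0 0 -0.02 0; 0 0 -0.025 0; 0 0 -0.03 0; 0 0 -0.033 0; 0 0 -0.033 0", force=100)

```text
clock: 11.65
position: [0.4738, -0.3011, -0.0027]
ee_rot: [0.145, 0.692, -0.145, 0.692]
ft_force: [-0.7, 0.1, -2.4]
grip_width: 0.482
```

Request:
move_arm(motion="0 0 -0.003 0; 0 0 -0.006 0; 0 0 -0.009 0; 0 0 -0.009 0")

```text
clock: 12.15
position: [0.4743, -0.3012, -0.0115]
ee_rot: [0.145, 0.692, -0.145, 0.692]
ft_force: [1.7, -0.3, -1.1]
grip_width: 0.483
```

Request:
move_arm(motion="0 0 -0.003 0; 0 0 -0.005 0; 0 0 -0.007 0; 0 0 -0.009 0; 0 0 -0.009 0")

```text
clock: 12.78
position: [0.4733, -0.301, -0.021]
ee_rot: [0.145, 0.692, -0.145, 0.692]
ft_force: [0.2, 0.2, -2.9]
grip_width: 0.483
```

Request:
move_arm(motion="0 0 -0.002 0; 0 0 -0.003 0; 0 0 -0.004 0; 0 0 -0.004 0")

```text
clock: 13.28
position: [0.4738, -0.3011, -0.022]
ee_rot: [0.146, 0.692, -0.144, 0.692]
ft_force: [-13.4, 11.8, 40.2]
grip_width: 0.481
```

Run:
```python
from h import *
n="wrist"; i=camera_info(n); o=get_obs(); print(o["position"],o["grip_width"],o["ft_force"]); t=o["position"]
M=R.from_quat(o["ee_rot"]).as_matrix()
p,d=camera(n); cv2.imwrite(f"pics/{n}10.png",p[:,:,::-1])
for uv in [(290,240),(345,240),(290,300),(345,300),(290,370),(345,370)]:
    P=pt(i,*uv,d[uv[1],uv[0]]); print(uv,P.round(4),(M.T@(P-t)).round(4))
```

```text
[ 0.47379011 -0.30111679 -0.02195938] 0.48136299919607695 [-13.36770928  11.79346836  40.18700375]
(290, 240) [ 0.4765 -0.2652  0.0345] [-0.0563  0.0341 -0.012 ]
(345, 240) [ 0.4963 -0.2737  0.035 ] [-0.0568  0.0343  0.0096]
(290, 300) [ 0.4654 -0.289   0.0349] [-0.0568  0.0079 -0.0126]
(345, 300) [ 0.4862 -0.2985  0.0342] [-0.0561  0.0075  0.0103]
(290, 370) [ 0.45   -0.3217  0.0342] [-0.0563 -0.0282 -0.0136]
(345, 370) [ 0.4726 -0.3322  0.0335] [-0.0556 -0.0288  0.0114]
```

View pics/wrist10.png

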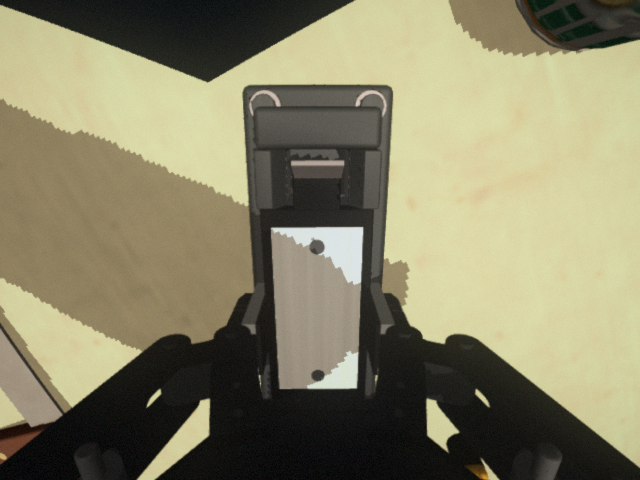

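Request:
move_arm(motion="0 0 0.003 0; 0 0 0.003 0; 0 0 0.003 0")

```text
clock: 13.7
position: [0.474, -0.3011, -0.0216]
ee_rot: [0.145, 0.692, -0.145, 0.692]
ft_force: [-0.1, -0.1, 2.2]
grip_width: 0.48
```

Request:
move_arm(motion="0 0 0 0; 0 0 0 0; 0 0 0 0; 0 0 0.01 0; 0 0 0.04 0; 0 0 0.08 0; 0 0 0.12 0; -0.02 -0.05 0.15 0; -0.03 -0.07 0.15 0; -0.03 -0.07 0.15 0", grip=0.75)

```text
clock: 14.95
position: [0.4426, -0.3729, 0.1294]
ee_rot: [0.146, 0.691, -0.147, 0.692]
ft_force: [-0.2, -0.1, -0.8]
grip_width: 0.75
```

Run:
```python
from h import *
import json
n="wrist"; i=camera_info(n); o=get_obs(); print(o["position"],o["grip_width"],o["ft_force"],o["joint_pos"].round(2)); t=o["position"]
p,d=camera(n); cv2.imwrite(f"pics/{n}11.png",p[:,:,::-1]);np.save("pics/wrist11.npy",d)
json.dump({k:np.array(v).tolist() for k,v in list(i.items())+[("t",o["position"]),("q",o["ee_rot"])]},open(f"pics/{n}11.json","w"))
```

```text
[ 0.44260741 -0.372947    0.12942399] 0.7503493689063561 [-0.19472292 -0.0666677  -0.80397065] [-0.24  0.46  1.11  1.71 -0.43  1.24  0.56]
```

View pics/wrist11.png

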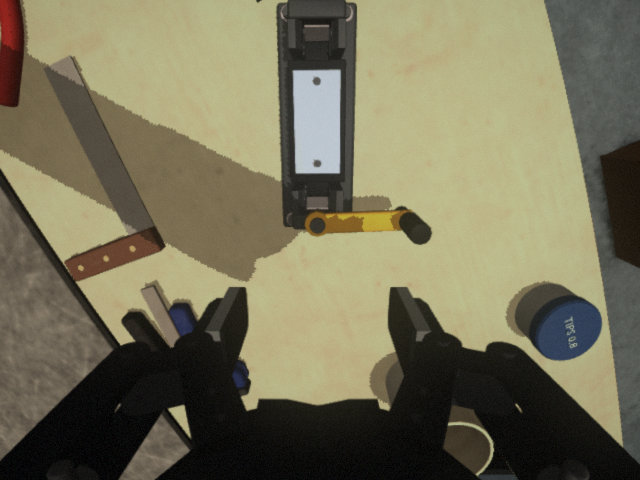

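Run:
```python
from h import *
import json
i=json.load(open("pics/wrist11.json")); p=cv2.imread("pics/wrist11.png"); d=np.load("pics/wrist11.npy")
print(shim(i,p,.034,(285,350,60,185)))
for uv in [(302,80),(335,80),(300,120),(335,120),(300,165),(335,165),(318,185),(316,200)]: print(uv,pt(i,*uv,d[uv[1],uv[0]]).round(4))
a=.5*(np.array([1,1])*0)
P=[pt(i,u,v,d[v,u]) for v in range(75,170,2) for u in range(300,340,2) ]; P=np.array(P)
A=np.c_[P[:,:2]-P[:,:2].mean(0),np.ones(len(P))]; s=np.linalg.lstsq(A,P[:,2],rcond=None)[0]; print("plane slopes,z",s)
r=[onplane(i,317,81,.034),onplane(i,317,163,.034)]; print("rivet mid",(r[0]+r[1])/2)
f=lambda u,v,z:onplane(i,u,v,z)
k=f(421,233,.095); pv=f(317,225,.061); print("knob",k,"pivot",pv)
cv2.imwrite("pics/crop11.png",cv2.resize(p[0:250,250:450],None,fx=2.4,fy=2.4,interpolation=0))
```

```text
((472.6074523925781, -300.19598388671875), (77.23214721679688, 35.55574035644531), 66.85357666015625)
(302, 80) [ 0.4752 -0.2672  0.0349]
(335, 80) [ 0.4979 -0.2773  0.0358]
(300, 120) [ 0.4617 -0.2931  0.0345]
(335, 120) [ 0.4866 -0.3041  0.0347]
(300, 165) [ 0.4471 -0.3247  0.0341]
(335, 165) [ 0.473  -0.3361  0.0344]
(318, 185) [ 0.4538 -0.3456  0.0336]
(316, 200) [ 0.4479 -0.3549  0.0416]
plane slopes,z [-0.02135152  0.00480428  0.03576374]
rivet mid [ 0.47283059 -0.30058348  0.034     ]
knob [ 0.50843277 -0.39350424  0.095     ] pivot [ 0.44249349 -0.36927481  0.061     ]
```

View pics/crop11.png

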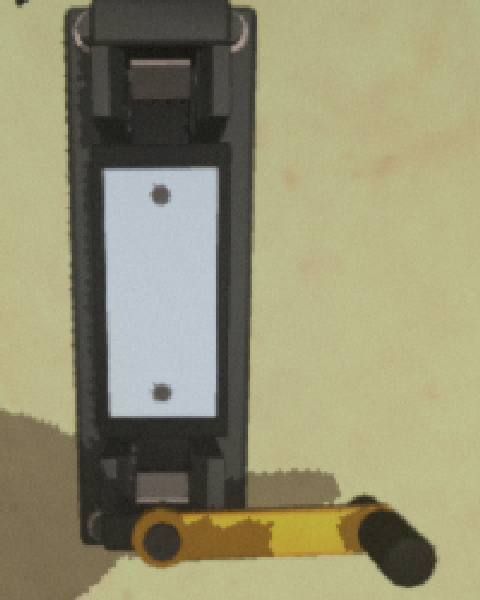

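Request:
move_arm(motion="0.008 -0.002 0 -0.17; 0.016 -0.004 0 -0.34; 0.024 -0.007 0 -0.51; 0.032 -0.01 0 -0.68; 0.04 -0.013 0 -0.85; 0.048 -0.016 0 -1.02; 0.056 -0.018 0 -1.19; 0.0658 -0.0206 0 -1.36; 0.0658 -0.0206 0 -1.51; 0.0658 -0.0206 0 -1.51", grip=0.35, force=40)

```text
clock: 16.25
position: [0.5104, -0.3903, 0.1279]
ee_rot: [-0.579, -0.406, 0.58, -0.405]
ft_force: [0.1, 0.0, 0.2]
grip_width: 0.35
```

Run:
```python
from h import *
import json
n="wrist"; i=camera_info(n); o=get_obs(); print(o["position"],o["grip_width"],o["joint_pos"].round(2)); t=o["position"]
M=R.from_quat(o["ee_rot"]).as_matrix(); print(np.degrees(np.arctan2(M[1,2],M[0,2])))
p,d=camera(n); cv2.imwrite(f"pics/{n}12.png",p[:,:,::-1])
print("knob expected px",proj(i,[.5084,-.3935,.095]),"tcp",proj(i,t-M[:,0]*.047))
for v in range(180,330,6): print(v,[tuple(pt(i,u,v,d[v,u]).round(3)) for u in (312,318,324)][1],end=' ')
```

```text
[ 0.51044946 -0.39025137  0.12789234] 0.3495209726599666 [-0.23  0.77  1.29  1.54 -0.75  1.4  -0.81]
-110.02894256742168
knob expected px (np.float64(322.4646772086234), np.float64(244.8120481923579)) tcp (np.float64(316.79687845095265), np.float64(303.287241470384))
180 (np.float64(0.536), np.float64(-0.401), np.float64(-0.0)) 186 (np.float64(0.531), np.float64(-0.399), np.float64(-0.0)) 192 (np.float64(0.526), np.float64(-0.397), np.float64(-0.0)) 198 (np.float64(0.521), np.float64(-0.395), np.float64(-0.0)) 204 (np.float64(0.515), np.float64(-0.393), np.float64(0.001)) 210 (np.float64(0.51), np.float64(-0.391), np.float64(0.0)) 216 (np.float64(0.514), np.float64(-0.392), np.float64(0.038)) 222 (np.float64(0.516), np.float64(-0.393), np.float64(0.063)) 228 (np.float64(0.516), np.float64(-0.393), np.float64(0.079)) 234 (np.float64(0.516), np.float64(-0.393), np.float64(0.092)) 240 (np.float64(0.513), np.float64(-0.392), np.float64(0.097)) 246 (np.float64(0.509), np.float64(-0.39), np.float64(0.096)) 252 (np.float64(0.504), np.float64(-0.389), np.float64(0.094)) 258 (np.float64(0.487), np.float64(-0.383), np.float64(0.061)) 264 (np.float64(0.483), np.float64(-0.381), np.float64(0.061)) 270 (np.float64(0.478), np.float64(-0.379), np.float64(0.062)) 276 (np.float64(0.472), np.float64(-0.377), np.float64(0.06)) 282 (np.float64(0.468), np.float64(-0.376), np.float64(0.061)) 288 (np.float64(0.464), np.float64(-0.374), np.float64(0.063)) 294 (np.float64(0.457), np.float64(-0.372), np.float64(0.06)) 300 (np.float64(0.452), np.float64(-0.37), np.float64(0.061)) 306 (np.float64(0.448), np.float64(-0.369), np.float64(0.063)) 312 (np.float64(0.444), np.float64(-0.367), np.float64(0.065)) 318 (np.float64(0.439), np.float64(-0.365), np.float64(0.066)) 324 (np.float64(0.425), np.float64(-0.36), np.float64(0.051))
```

View pics/wrist12.png

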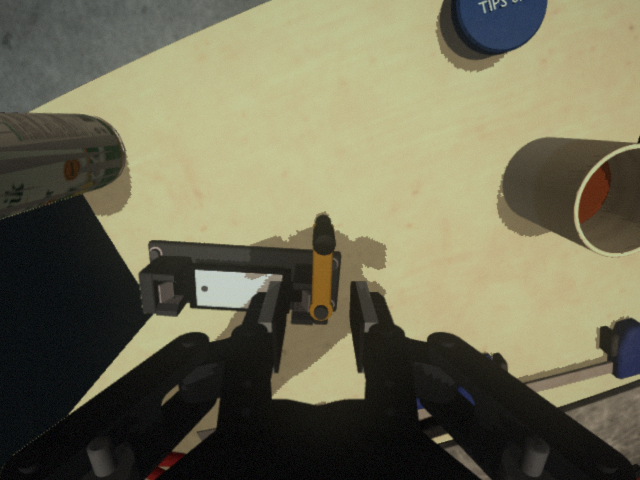

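Request:
move_arm(motion="0 0 0 0.17; 0 0 0 0.34; 0 0 0 0.5; 0 0 0 0.5; 0 0 0 0.5")

```text
clock: 16.92
position: [0.5099, -0.3913, 0.1284]
ee_rot: [0.462, 0.535, -0.462, 0.535]
ft_force: [0.6, -0.3, 0.3]
grip_width: 0.35
```

Run:
```python
from h import *
i=camera_info("wrist"); o=get_obs(); print(o["position"],o["grip_width"],o["joint_pos"].round(3)); t=o["position"]
M=R.from_quat(o["ee_rot"]).as_matrix(); print(np.degrees(np.arctan2(M[1,2],M[0,2])))
p,d=camera("wrist"); cv2.imwrite("pics/wrist13.png",p[:,:,::-1])
K=[]
for v in range(150,300):
  for u in range(240,420):
    if d[v,u]>0.2:
      P=pt(i,u,v,d[v,u])
      if .085<P[2]<.105: K.append(P)
K=np.array(K); print(len(K),cv2.minEnclosingCircle((K[:,:2]*1000).astype(np.float32)),K.mean(0))
```

```text
[ 0.50985454 -0.39128622  0.12844214] 0.3499797010376186 [-0.201  0.699  1.191  1.537 -0.659  1.357 -0.373]
-81.63445383275362
463 ((508.3705749511719, -394.1703186035156), 8.014936447143555) [ 0.50954345 -0.39396852  0.09380752]
```

Request:
move_arm(motion="-0.0015 -0.0025 0 0; -0.0015 -0.0025 -0.03 0; -0.0015 -0.0025 -0.06 0; -0.0015 -0.0025 -0.08 0; -0.0015 -0.0025 -0.095 0; -0.0015 -0.0025 -0.106 0; -0.0015 -0.0025 -0.106 0")

```text
clock: 17.85
position: [0.5081, -0.3941, 0.0221]
ee_rot: [0.462, 0.536, -0.462, 0.535]
ft_force: [-0.0, 0.1, 0.7]
grip_width: 0.348
```

Run:
```python
from h import *
i=camera_info("wrist"); o=get_obs(); print(o["position"],o["ft_force"],o["joint_pos"].round(3)); t=o["position"]
p,d=camera("wrist"); cv2.imwrite("pics/wrist14.png",p[:,:,::-1])
```

```text
[ 0.50808098 -0.39407423  0.02207118] [-0.0041872   0.13316015  0.6761657 ] [-0.152  0.795  1.09   1.631 -0.75   1.191 -0.311]
```

View pics/wrist14.png

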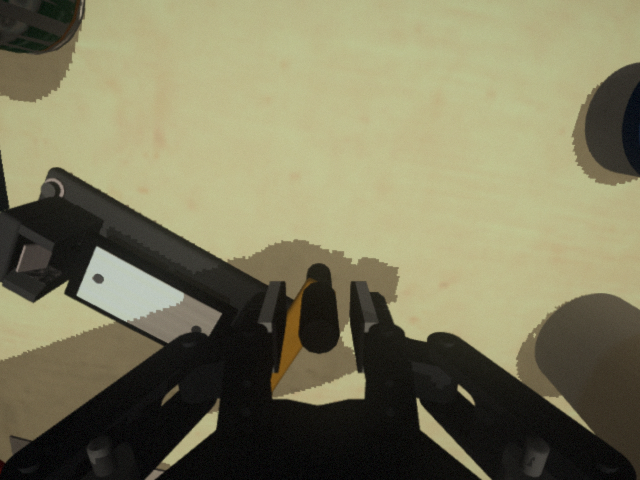

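Request:
move_arm(motion="0.002 0.006 0 0.03; 0.0033 0.0125 0 0.055; 0.0044 0.0185 0 0.08; 0.0044 0.0247 0 0.11; 0.004 0.031 0 0.14; 0.0033 0.0369 0 0.165; 0.002 0.043 0 0.19; 0.0002 0.0486 0 0.22; -0.005 0.0597 0 0.28; -0.012 0.0697 0 0.33")

```text
clock: 19.15
position: [0.4959, -0.3239, 0.0224]
ee_rot: [0.367, 0.605, -0.367, 0.605]
ft_force: [1.5, -2.1, -0.4]
grip_width: 0.346
```

Request:
move_arm(motion="-0.004 0.0045 0 0.03; -0.0086 0.0086 0 0.06; -0.0135 0.0123 0 0.09; -0.0186 0.0156 0 0.12; -0.0251 0.0189 0 0.17; -0.028 0.02 0 0.17; -0.031 0.0212 0 0.17; -0.031 0.0212 0 0.17")

```text
clock: 20.15
position: [0.4649, -0.3032, 0.0224]
ee_rot: [0.315, 0.633, -0.315, 0.633]
ft_force: [-0.0, 0.1, 0.4]
grip_width: 0.351
```

Run:
```python
from h import *
i=camera_info("wrist"); o=get_obs(); print(o["position"],o["ft_force"],o["joint_pos"].round(3)); t=o["position"]
p,d=camera("wrist"); cv2.imwrite("pics/wrist15.png",p[:,:,::-1])
```

```text
[ 0.46494628 -0.30320531  0.02239706] [-0.04617509  0.08684443  0.39648463] [-0.362  0.58   1.094  1.873 -0.592  1.06   0.05 ]
```

View pics/wrist15.png

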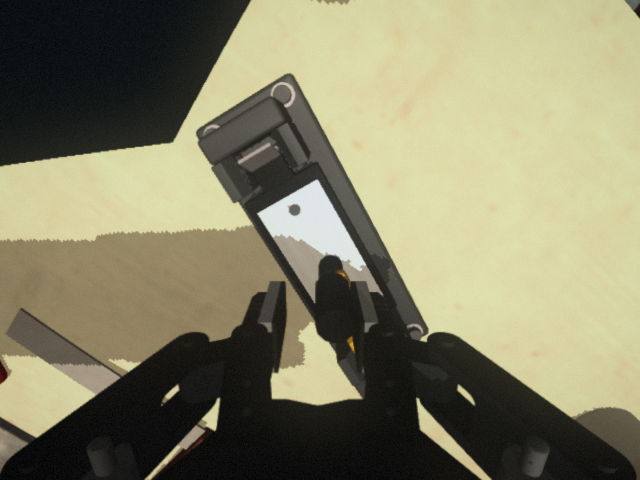

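Request:
move_arm(motion="-0.0015 0.0006 0 0; -0.003 0.0012 0 0; -0.0045 0.002 0 0; -0.0045 0.002 0 0")

```text
clock: 20.7
position: [0.463, -0.3028, 0.0231]
ee_rot: [0.314, 0.631, -0.315, 0.635]
ft_force: [10.0, -7.6, -8.7]
grip_width: 0.351
```

Request:
move_arm(motion="0.003 -0.0013 0 0; 0.008 -0.0035 0 0; 0.008 -0.0035 0 0; 0.008 -0.0035 0.03 0; 0.008 -0.0035 0.07 0; 0.008 -0.0035 0.12 0; -0.01 -0.045 0.15 0.15; -0.025 -0.085 0.17 0.3; -0.03 -0.1 0.17 0.3; -0.03 -0.1 0.17 0.3")

```text
clock: 21.95
position: [0.4295, -0.4023, 0.1925]
ee_rot: [0.218, 0.673, -0.218, 0.673]
ft_force: [0.3, 0.3, 0.1]
grip_width: 0.347
```

Run:
```python
from h import *
i=camera_info("wrist"); o=get_obs(); print(o["position"],o["ft_force"],o["joint_pos"].round(3)); t=o["position"]
p,d=camera("wrist"); cv2.imwrite("pics/wrist16.png",p[:,:,::-1])
K=[]
for v in range(0,280):
  for u in range(240,420):
    if d[v,u]>0.2:
      P=pt(i,u,v,d[v,u])
      if .088<P[2]<.105: K.append(P)
K=np.array(K); c,r=cv2.minEnclosingCircle((K[:,:2]*1000).astype(np.float32)); print(len(K),c,r)
v=np.array(c)/1000-[.4425,-.3694]; print("r",np.linalg.norm(v),"q",np.arctan2(v[1],v[0])-np.radians(66.35-90))
hsv=cv2.cvtColor(p[:,:,::-1].copy(),cv2.COLOR_BGR2HSV)
Q=[]
for v in range(0,280):
  for u in range(240,420):
    if hsv[v,u,1]<45 and hsv[v,u,2]>120 and d[v,u]>.2:
      P=pt(i,u,v,d[v,u])
      if .028<P[2]<.045: Q.append(P)
Q=np.array(Q);A=np.c_[Q[:,:2]-Q[:,:2].mean(0),np.ones(len(Q))]; print(len(Q),np.linalg.lstsq(A,Q[:,2],rcond=None)[0], cv2.minAreaRect((Q[:,:2]*1000).astype(np.float32)))
```

```text
[ 0.42951655 -0.40233511  0.19245249] [0.25588878 0.31484462 0.13722685] [-0.199  0.434  1.153  1.605 -0.403  1.368  0.377]
333 (470.8763427734375, -304.7180480957031) 7.859382152557373
r 0.07063265343554206 q 1.570144680970397
2314 [-0.00355477 -0.00158475  0.03427595] ((472.5736389160156, -300.48004150390625), (78.20296478271484, 36.67808532714844), 66.50513458251953)
```

View pics/wrist16.png

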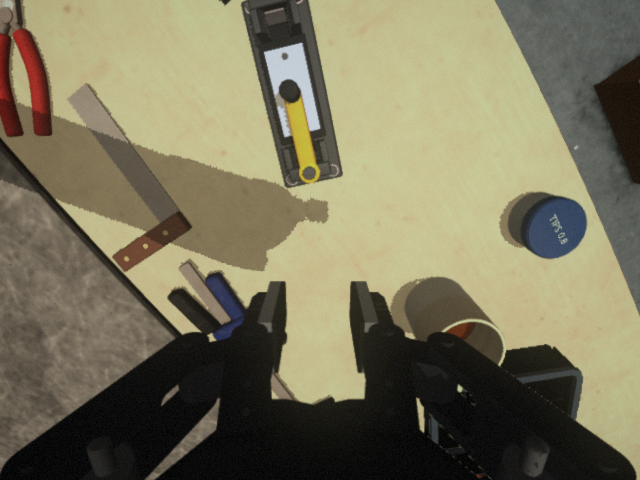

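Run:
```python
from h import *
import json
p,d=camera("top"); i=camera_info("top")
def worn(p):
    hsv=cv2.cvtColor(p,cv2.COLOR_BGR2HSV); m=((hsv[...,0]<15)&(hsv[...,1]>130)&(hsv[...,2]<190)).astype(np.uint8); q=np.zeros_like(m); q[180:240,155:200]=m[180:240,155:200]
    v,u=np.where(q); return len(u),onplane(i,u.mean(),v.mean(),.009)
print(worn(cv2.imread("pics/top0.png")),worn(p[:,:,::-1].copy()))
print(get_obs()["ft_force"],get_obs()["clock"])
print(hand_in())
```

```text
(607, array([0.55579107, 0.28788644, 0.009     ])) (605, array([0.55578374, 0.28795038, 0.009     ]))
[-0.84470021 -0.19432126 -0.1244667 ] 22.05
the job is handed in; nothing more can be done
None
```

The new pad is seated in the bracket, the keeper arm is swung to its stop, and I handed the job in at about 22 s. I gripped the pad across its width, carried it over the front of the cabinet, and slid it down the slots past the clips. I then pushed the keeper round between half-open fingers and withdrew the gripper.

**Final checks, all within the limits:**
- **Pad:** its centre was within about 0.3 mm of the measured bracket axis. The top was at 34.3 mm (34 mm expected), the tilt about 0.004 rad, and its long axis within about 0.2° of the bracket's.
- **Keeper:** it measured 1.570 rad. The push force rose to about 15 N at the stop.
- **Worn pad:** it had not moved measurably (under 0.1 mm).
- **Robot:** the gripper was clear of everything before hand-in.

**What disagreed or failed on the way:**
- **Fingertips:** they ended about 46 mm short of the reported TCP, contrary to the description. My first attempt to close on the pad therefore closed on air above it. I re-measured from the wrist camera and used that offset for every height afterwards.
- **Seating force:** I saw no clear clip snap. The press ended at about 40 N vertical (about 44 N in total) on the hard stop, which the depth readings confirmed as home.
- **Joint 3:** it came close to its limit (1.29 of 1.34 rad) during the keeper approach, so I turned the tool less from there.
- **Pad tilt:** a depth fit just after I released the pad gave about 0.02 rad. The final, cleaner fit gave 0.004 rad.

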